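# Set a box lid rim-down in the labelling jig

## Task

Clear the stray cuvette out of the square recess of the labelling jig and leave it in the open steel tray. Without picking the lid up, tip the white box lid that stands on its edge on the jig over so that it lies with its open rim down and its flat top up, and slide it along the jig until it drops fully home, flat in the recess in the corner of the rail and the end stop. Do not disturb the bottle, the vial, the closed box or the timer around it.

Things in the scene. Friction and masses are not known exactly. Their poses are not given: they have to be found in the camera images.
- jig: Labelling jig, fixed: flat aluminium deck 280 x 400 mm, its upper face 8 mm above the bench. Origin on the bench; own x points away from the robot to the rail, y left, z up. Deck spans x -165..115, y -200..200 mm. Behind the end stop is a grey label dispenser block 55 mm high (x -5..105, y 201..251 mm) with a white label roll on it up to 80 mm high.
- stop_corner (a point): Inner corner where the jig's steel rail and end stop meet, at deck height (x 100, y 168 mm in the jig's frame, same axes). The rail's face is the plane x = 100, along the whole far edge to the right (y -200..178); the end stop's face is the plane y = 168 (x 2..100). Both 10 mm thick and 15 mm higher than the deck.
- recess (a point): Centre of the floor of the jig's square recess, 98 x 98 mm, at x 51, y 119 mm in the jig's frame, same axes. Floor 6 mm below the deck, 2 mm above the bench. Rail face and end stop face run down as its far and left walls; its near and right sides are plain steps down from the deck, so a lid kept against the rail and slid left drops in at the end stop (slack 6 mm each way).
- lid_center (a point): Centre of the white plastic lid: square shell 92 x 92 mm, 26 deep, walls 3, about 60 g, flat top on one side, open rim on the other. Own x points out of the open rim, y and z along the sides. Starts standing on a side wall on the deck right of the recess, centre 46 mm above the deck, rim facing left (jig y) within 0.65 rad. Lying rim down, x points down, centre 13 mm above its support.
- lid: The lid itself, same axes as point lid_center; origin at the centre of the side wall it first stands on, 46 mm from lid_center along -z. Pushed on the flat top near its upper edge it tips over the lower edge of its rim and falls rim down.
- cuvette_center (a point): Centre of a white square cuvette, a bar 45 x 12.5 x 12.5 mm, 12 g, lying in the recess; its length is along its own x.
- cuvette: The cuvette itself; origin at the centre of its underside, 6 mm below cuvette_center.
- tray: Open stainless tray, fixed to the bench right of the jig: 130 (own x) x 110 (own y) x 25 mm high outside, walls and floor 4 mm. Origin at the centre of its underside.
- ink_bottle: Bystander: brown bottle, 40 mm across, 85 mm high, standing on the near left part of the jig's deck; origin at the centre of its base.
- vial: Bystander: small glass vial, 26 mm across, 50 mm high, on the bench between jig and tray; origin at its base.
- closed_box: Bystander: closed white box 92 x 92 x 52 mm high behind the tray; origin at the centre of its base.
- timer: Bystander: grey bench timer 60 x 65 x 18 mm at the left; origin at the centre of its base.

How it is judged:
At the end, for the whole second after the job is handed in: The lid rests flat in the recess, open rim down (within 3.5 degrees), its centre within 4.5 mm of the recess's centre each way and not more than 2 mm above its seated height (13 mm over the recess floor); the cuvette lies at rest inside the steel tray, below its rim (angle between lid_center's own x axis and vertical above 3.08 rad and x of lid_center in the frame of recess between -0.0045 and 0.0045 m and y of lid_center in the frame of recess between -0.0045 and 0.0045 m and z of lid_center in the frame of recess below 0.015 m and x of cuvette_center in the frame of tray between -0.061 and 0.061 m and y of cuvette_center in the frame of tray between -0.051 and 0.051 m and z of cuvette_center in the frame of tray below 0.022 m and linear speed of each of lid, cuvette below 0.01 m/s); the robot touches nothing.
It fails at once if the lid is picked up: its centre comes more than about 30 mm above its standing height (height (world z) of lid_center above 0.085 m).
It fails at once if a bystander is shoved more than 20 mm or knocked over (distance of any of ink_bottle, vial, closed_box, timer from where it was at the start of the episode above 0.02 m or angle between any of ink_bottle, vial, closed_box, timer's own z axis and vertical above 0.5 rad).
It also fails if it takes over 69 s, if anything falls off the work surface, if the arm or the gripper's body presses on something with over 40 N, if the wrist force passes 120 N, or if a joint passes its speed limit or range.

## Robot

A 6-joint arm with a two-finger parallel gripper is mounted at the origin on the work surface. World frame = base frame: x ahead of the robot, y to its left, z up, the work surface at z = 0. Lengths are in m, angles in rad, forces in N, time in s.
With the tool pointing down it reaches from about 0.325 to 0.775 m from the base axis. Payload 5.5 kg.
Tool frame: the origin (TCP) lies between the finger pads; the fingertips stand 19 mm ahead of it and the grasp point (between the pads) is the TCP; x points along the fingers, y is the direction in which the jaws open and shut, and the axes are right-handed (so a half turn about x gives the same grasp; the last joint's range is limited). The gripper opens to 85 mm and grips with 20 to 120 N. Pads are 22 mm wide; open, the fingers measure 114 mm over their backs; the gripper's body (76 mm by 85 mm) begins 54 mm behind the grasp point. The pads swing forward as they close: fully open they stand 13 mm farther back than shut.
Start: joints at [-1.222, 0.091, 1.231, -0, 1.82, -0.057], TCP at [0.237, -0.551, 0.25] pointing down, gripper open.
Joint ranges: [-2.87, 2.87], [-0.86, 2.18], [0.17, 2.46], [-1.51, 4.65], [0.06, 2.69], [-2.65, 2.65]. Speed limits (rad/s): [2.57, 2.57, 3.01, 3.14, 3.14, 3.14].

## Interface

Orientations are given as a 3x3 rotation matrix whose columns are the frame's x, y, z axes.
In Python, from rig import arm gives the robot as it stands.
- The arm moves only by the tool servo_tool, never from a script. Its arguments are lists of equal length, an entry for each row: "translation": the shift along the tool's x, y, z in m, a list of three; "turn": the turn about the tool's x in units of 8 degrees (1.0 is 8 degrees); "fingers": the opening, from 0 (shut) to 1 (fully open). In form: {"translation": [[tx, ty, tz], ...], "turn": [turn, ...], "fingers": [fingers, ...]}. A call has 1 to 12 rows; each row shifts and turns the commanded pose from where the row before left it, along the tool's axes as they then stand; what a row does not reach is not made up. A row lasts 1/10 s, in which the tool goes at most 50 mm and 8.59 degrees, less where a joint would pass 70% of its speed; a pose out of reach is approached as far as the arm can. A call is refused whole if a number of a shift passes 0.05 or a number of a turn 1, either way. A call with a gripper value outside its range is refused whole. The fingers move at their own pace and stop on an object; "grip_force" is the grip in N (left out, the last holds). Time passes only in rows, so rows that do not move let the fingers close. It gives the time, the measured TCP pose, the force and the opening at its end, in the units of the state.
- arm.get_obs(): the state, without advancing time (a new reading comes with each control period).
- arm.camera(name): name is "scene" or "top" or "wrist"; returns (picture, depth): 420x560x3 uint8, red, green, blue; 420x560 float32, m along the optical axis (not along the pixel's ray), 0 where there is no reading.
- arm.camera_info(name): a dict with "K" (3x3 intrinsics, pixels), "dist_coeffs" ([k1, k2, p1, p2, k3] as OpenCV has them; the pictures are not rectified), "R" (3x3) and "t" (3): a world point X has camera coordinates R X + t; the wrist camera has in their place "T_tool_cam" (4x4, takes a point from camera to tool coordinates, whose origin is the TCP and whose axes are the tool frame's). Camera axes: x right, y down, z forward; pixel columns grow to the right and rows downward; lengths in m; the calibration is good to about 2 mm. A picture is of the moment at which its call begins: read the wrist's pose just before it. camera_info takes no time and is no camera call.
- arm.sign_off(): hands the job in, once; it reports no verdict.
The state is a dict: "clock": time; "joint_positions": joint angles; "qd": joint speeds; "tau": joint torques, N m; "eef_pos": TCP position; "tcp_rot": TCP orientation; "ft_force": force on the tool from outside, world axes, zero at the start; "torque": the same for the moment, N m; "finger_gap": opening from 0.0 (shut) to 1.0 (fully open).
Only numpy, scipy, OpenCV 4.12 (cv2) and the standard library are available. Lean on these libraries where they do the work, as an engineer would, in place of code of your own. Each camera call takes 0.05 s, during which the arm holds its last target. There are 200 camera calls.

## Working session

There is one attempt and no reset: what is moved stays moved. The work goes in short steps, Python scripts to look and compute and a tool call to move; the robot and the scene stay as the last step left them, time stands still between calls to the robot, and variables do not carry over. Pictures are saved under pics/ and viewed, about 8 in all and at most 12, crops included, and the job is handed in when it is done.

Besides the shell and the picture viewer there is one more tool, called after "Request:" in YAML: its name, and indented under it one key for each argument. servo_tool: Moves the arm, as the interface text tells. Its arguments: {"type":"object","properties":{"translation":{"type":"array","items":{"type":"array","items":{"type":"number"}}},"turn":{"type":"array","items":{"type":"number"}},"fingers":{"type":"array","items":{"type":"number"}},"grip_force":{"type":"number"}},"required":["translation","turn","fingers"]}

```bash
mkdir -p pics; ls; python3 - <<'E'
from rig import arm
import cv2,numpy as np
np.set_printoptions(precision=4,suppress=True)
o=arm.get_obs();print(o['clock'],o['eef_pos'],o['tcp_rot'],o['finger_gap'])
for n in('top','scene'):
    p,d=arm.camera(n);cv2.imwrite(f'pics/{n}0.png',p[:,:,::-1]);np.savez(f'pics/{n}0.npz',p=p,d=d)
    print(n,arm.camera_info(n))
print(arm.camera_info('wrist'))
E
```

```text
pics
0.0 [ 0.2368 -0.551   0.2491] [[-0.0006  0.3948 -0.9188]
 [ 0.0019 -0.9188 -0.3948]
 [-1.     -0.002  -0.0002]] 0.9986845443463489
top {'K': array([[497.8158,   0.    , 278.6023],
       [  0.    , 497.8158, 214.4068],
       [  0.    ,   0.    ,   1.    ]]), 'dist_coeffs': array([0.0057, 0.    , 0.    , 0.    , 0.    ]), 'R': array([[ 0.0078, -0.9999, -0.0102],
       [-0.9841, -0.0059, -0.1777],
       [ 0.1776,  0.0114, -0.984 ]]), 't': array([0.0363, 0.5273, 1.1782])}
scene {'K': array([[394.2742,   0.    , 280.1969],
       [  0.    , 394.2742, 205.7295],
       [  0.    ,   0.    ,   1.    ]]), 'dist_coeffs': array([-0.0445,  0.    ,  0.    ,  0.    ,  0.    ]), 'R': array([[ 0.1829,  0.983 ,  0.0135],
       [ 0.7178, -0.1241, -0.6851],
       [-0.6718,  0.135 , -0.7283]]), 't': array([-0.1245, -0.3473,  1.2906])}
{'K': array([[307.0149,   0.    , 279.5811],
       [  0.    , 307.0149, 207.2772],
       [  0.    ,   0.    ,   1.    ]]), 'dist_coeffs': array([-0.042,  0.   ,  0.   ,  0.   ,  0.   ]), 'T_tool_cam': array([[-0.0008, -0.3152,  0.949 , -0.1227],
       [ 1.    , -0.0001,  0.0008, -0.0007],
       [-0.0001,  0.949 ,  0.3152, -0.082 ],
       [ 0.    ,  0.    ,  0.    ,  1.    ]])}
```

View pics/top0.png

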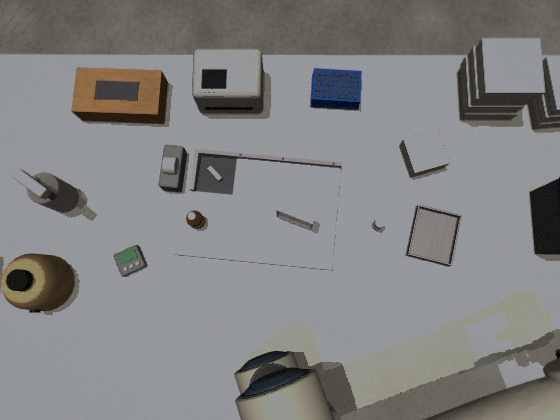

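View pics/scene0.png

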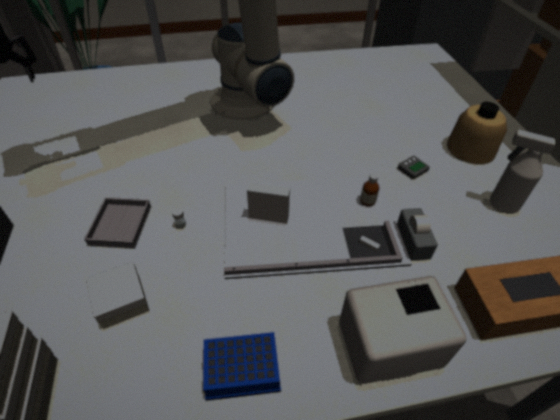

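The top view shows the recess at about (215,174) with the cuvette at (214,173). The lid is at (298,220), the tray at (434,235) and the rail runs (195,153)–(340,163). I'll zoom in for detail.

```bash
cat > h.py <<'E'
from rig import arm
import cv2,numpy as np
np.set_printoptions(precision=4,suppress=True)
def ray(n,uv,z,pose=None,ci=None):
    """pixels -> world points on plane z"""
    ci=ci or arm.camera_info(n);uv=np.array(uv,float).reshape(-1,1,2)
    r=cv2.undistortPoints(uv,ci['K'],ci['dist_coeffs'])[:,0]
    r=np.c_[r,np.ones(len(r))]
    if n=='wrist':
        p,Rt=pose;T=ci['T_tool_cam'];R=Rt@T[:3,:3];c=Rt@T[:3,3]+p
    else: R=ci['R'].T;c=-R@ci['t']
    d=r@R.T
    return c+d*((np.reshape(z,(-1,1))-c[2])/d[:,2:3])
def cloud(n,d,pose=None):
    ci=arm.camera_info(n);h,w=d.shape
    uv=np.stack(np.meshgrid(np.arange(w),np.arange(h)),-1).reshape(-1,1,2).astype(float)
    r=cv2.undistortPoints(uv,ci['K'],ci['dist_coeffs'])[:,0]
    P=np.c_[r,np.ones(len(r))]*d.reshape(-1,1)
    if n=='wrist':
        p,Rt=pose;T=ci['T_tool_cam'];P=(P@T[:3,:3].T+T[:3,3])@Rt.T+p
    else: P=(P-ci['t'])@ci['R']
    return P.reshape(h,w,3)
E
python3 - <<'E'
from h import *
a=np.load('pics/top0.npz');p,d=a['p'],a['d']
c=cv2.resize(p[140:280,165:355],None,fx=4,fy=4,interpolation=cv2.INTER_CUBIC)
cv2.imwrite('pics/crop1.png',c[:,:,::-1])
P=cloud('top',d)
for u,v in[(300,200),(260,180),(215,185),(298,218),(434,235),(378,222),(214,173),(425,150),(195,218),(130,260)]:print(u,v,P[v,u])
E
```

```text
300 200 [ 0.5715 -0.014   0.0095]
260 180 [0.6232 0.0889 0.0107]
215 185 [0.6119 0.2057 0.0003]
298 218 [ 0.5098 -0.0065  0.0962]
434 235 [ 0.4848 -0.3528  0.0013]
378 222 [ 0.5091 -0.2032  0.0504]
214 173 [0.6402 0.2073 0.0143]
425 150 [ 0.6915 -0.3246  0.0539]
195 218 [0.5099 0.2385 0.0871]
130 260 [0.4154 0.4108 0.012 ]
```

View pics/crop1.png

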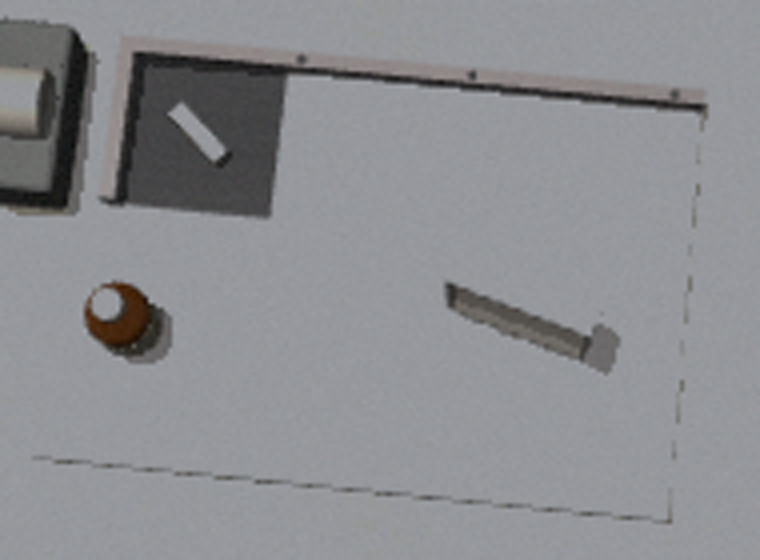

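```bash
python3 - <<'E'
from h import *
for n,(v0,v1,u0,u1) in {'top':(195,240,265,330),'scene':(175,235,235,305)}.items():
    a=np.load(f'pics/{n}0.npz');p,d=a['p'],a['d']
    P=cloud(n,d)[v0:v1,u0:u1]
    m=(P[:,:,2]>.03)&(d[v0:v1,u0:u1]>0)
    Q=P[m];print(n,len(Q),Q.min(0),Q.max(0))
    t=Q[Q[:,2]>.092];print('top',len(t),cv2.minAreaRect(t[:,:2].astype(np.float32)) if len(t)>3 else '')
    t=Q[(Q[:,2]<.085)];print('mid',len(t),cv2.minAreaRect(t[:,:2].astype(np.float32)) if len(t)>3 else '')
    hm=(P[:,:,2]*1000).astype(int)
    for r in hm[::3,::3]:print(' '.join(f'{x:4d}' for x in r))
    c=cv2.resize(p[v0-10:v1+10,u0-10:u1+10],None,fx=5,fy=5,interpolation=cv2.INTER_CUBIC)
    cv2.imwrite(f'pics/l_{n}.png',c[:,:,::-1])
a=cv2.imread('pics/l_top.png');b=cv2.imread('pics/l_scene.png')
h=max(a.shape[0],b.shape[0]);f=lambda x:cv2.copyMakeBorder(x,0,h-x.shape[0],0,0,cv2.BORDER_CONSTANT)
cv2.imwrite('pics/l_both.png',np.hstack([f(a),f(b)]));print(np.hstack([f(a),f(b)]).shape)
E
```

```text
top 445 [ 0.4951 -0.0485  0.0321] [0.5523 0.0462 0.1063]
top 429 ((0.5239810347557068, -0.0014912784099578857), (0.09192682057619095, 0.02706422470510006), 69.497314453125)
mid 14 ((0.5142718553543091, 0.002342764288187027), (0.09239590167999268, 0.008736683055758476), 70.69197082519531)
   2    9    7    6    7    4    6    6    7    3   11   11    4    4   10    7    7    8    7    8    6    8
   7    5    5    4    4    8    6   12    8   10    4    8   13    6    4    8    9    8    6    4   11   11
  11    8    7    5    5   97   10   13    8    5   13    7    7    5   13    8    5    4    5    9    8   10
   5    8    9    5    7   98  100  101  101    8    3    7    7   10    6   11    7    9    9    3    9    7
   5    7    4    8   98  101   98   97   99   98   96  100    9   11   10    5    6    7    4    7   12    5
  10    9    9    9  102   98  101   98   97   98  101  100   98  101    5    8    7    9    9    7    5    5
   6    8    6   10   64   10    4   99   99  101  103   98   96  101   97  104  102    5   10   13    7    6
   9    4    8    7   23   14   11    8  
[... 2848 characters left out ...]
0   14   14   16   17   19   19   22   21   24   25   28    8    5    5    6    6    5
   7    9    6    8    5    7    6    6    5    5    6    9    9   12   14   15   15   16    7    6    6    6    8    8
   7    7    7    6    7    4    8    7    9    7    5    5    8    8    8    6    7    7    7    8    9    9    7    7
   5    4    5    7    5    9    7    7    7    6    9    3    6    8    6    5    5    6    5    8    4    8    7    8
   5    7    5    5    7    7    9    7    8    5    8    7    7    7    6    5    7    5    6    6    5    8    6    8
   7    8    6    7    7    5    5    7    9    5    9    6    5    7    8    4    7    4    6    8    5    7    8    7
(400, 875, 3)
```

View pics/l_both.png

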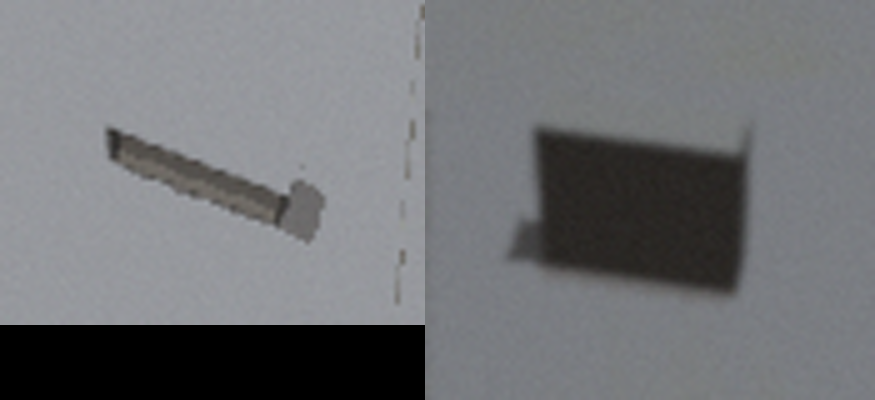

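The lid stands with its open rim facing the robot: the top camera sees inside its near side, and the scene camera sees a flat far face. I'll fit the jig, lid, cuvette and tray.

```bash
python3 - <<'E'
from h import *
f=lambda c:np.array([165,140])+(np.array(c)+.5)/4-.5
def fit(J,W):
    J=np.array(J,float);W=np.array(W)[:,:2];j=J.mean(0);w=W.mean(0)
    A=(J-j)[:,0]+1j*(J-j)[:,1];B=(W-w)[:,0]+1j*(W-w)[:,1]
    s=(B*A.conj()).sum();th=np.angle(s);R=np.array([[np.cos(th),-np.sin(th)],[np.sin(th),np.cos(th)]])
    return th,w-R@j,(W-w)-(J-j)@R.T,abs(s)/(abs(A)**2).sum(),R
px=[(671,521),(35,458),(271,216),(286,76),(705,112)]
J=np.array([(-165,-200),(-165,200),(2,70),(100,70),(100,-200)])/1e3
W=ray('top',f(px),.008)
th,t,res,s,R=fit(J,W);print('jig th',th,'t',t,'scale',s);print(res)
print('recess',R@[.051,.119]+t,'corner',R@[.1,.168]+t)
cu=ray('top',f([(170,110),(181,103),(230,153),(219,165)]),.0145);print('cuv',cu,cu.mean(0))
a=np.load('pics/top0.npz');P=cloud('top',a['d'])
q=P[160:190,200:232].reshape(-1,3);q=q[(q[:,2]>.009)&(q[:,2]<.03)];print(len(q),cv2.minAreaRect(q[:,:2].astype(np.float32)),q[:,:2].mean(0))
tr=P[195:275,395:470].reshape(-1,3);tr=tr[(tr[:,2]>.018)&(tr[:,2]<.04)];print('tray',len(tr),cv2.minAreaRect(tr[:,:2].astype(np.float32)))
for nm,(a0,a1,b0,b1),lo in[('vial',(212,236,368,390),.04),('bottle',(205,232,182,208),.03)]:
    q=P[a0:a1,b0:b1].reshape(-1,3);q=q[(q[:,2]>lo)&(q[:,2]<.2)];print(nm,len(q),np.median(q,0),q.min(0),q.max(0))
E
```

```text
jig th -0.0912655958713861 t [0.5769 0.0898] scale 0.9998181594921448
[[ 0.0002 -0.0003]
 [ 0.0003 -0.0002]
 [ 0.0022  0.    ]
 [-0.0023  0.0014]
 [-0.0005 -0.001 ]]
recess [0.6386 0.2037] corner [0.6918 0.248 ]
cuv [[0.6556 0.2255 0.0145]
 [0.6603 0.2185 0.0145]
 [0.6273 0.186  0.0145]
 [0.6194 0.1928 0.0145]] [0.6407 0.2057 0.0145]
83 ((0.6275041103363037, 0.19859007000923157), (0.07559556514024734, 0.02232799306511879), 47.10805130004883) [0.6396 0.2065]
tray 402 ((0.48290473222732544, -0.34617334604263306), (0.11105352640151978, 0.130863219499588), 76.32449340820312)
vial 86 [ 0.5076 -0.2059  0.0496] [ 0.4967 -0.2187  0.0407] [ 0.5194 -0.1949  0.0563]
bottle 245 [0.5096 0.2419 0.0667] [0.494  0.2268 0.0301] [0.5316 0.2654 0.0976]
```

Request:
servo_tool:
  translation:
    - [0,0,0]
    - [0,0,0]
    - [0,0,0]
    - [0.006,-0.015,-0.045]
    - [0.006,-0.015,-0.045]
    - [0.006,-0.015,-0.045]
    - [0.006,-0.015,-0.045]
    - [0.006,-0.015,-0.045]
    - [0.006,-0.015,-0.045]
    - [0.006,-0.015,-0.045]
    - [0.006,-0.015,-0.045]
    - [0.006,-0.015,-0.045]
  turn: [-0.9,-0.8,-0.8,0,0,0,0,0,0,0,0,0]
  fingers: [0.5,0.5,0.5,0.5,0.5,0.5,0.5,0.5,0.5,0.5,0.5,0.5]

```text
clock: 1.3
eef_pos: [0.4397, -0.1736, 0.1957]
tcp_rot: [[-0.0, 0.685, -0.728], [0.0, -0.728, -0.685], [-1.0, -0.0, 0.0]]
ft_force: [0.8, -0.2, 1.3]
finger_gap: 0.497
```

Request:
servo_tool:
  translation:
    - [0.006,-0.015,-0.045]
    - [0.006,-0.015,-0.045]
    - [0.006,-0.015,-0.045]
    - [0.006,-0.015,-0.045]
    - [0.006,-0.015,-0.045]
    - [0.006,-0.015,-0.045]
    - [0.006,-0.015,-0.045]
    - [0,0,0]
    - [0,0,0]
  turn: [0,0,0,0,0,0,0,0,0]
  fingers: [0.5,0.5,0.5,0.5,0.5,0.5,0.5,0.5,0.5]

```text
clock: 2.2
eef_pos: [0.5965, 0.1177, 0.1527]
tcp_rot: [[-0.003, 0.687, -0.727], [-0.001, -0.727, -0.687], [-1.0, -0.001, 0.003]]
ft_force: [-0.1, -0.2, -0.6]
finger_gap: 0.5
```

```bash
cat >> h.py <<'E'
def to(target,dz=None):
    """world target -> remaining shift in tool axes"""
    o=arm.get_obs();return o['tcp_rot'].T@(np.array(target)-o['eef_pos'])
def st():
    o=arm.get_obs();R=o['tcp_rot'];print('t',o['clock'],'p',o['eef_pos'],'yang',np.degrees(np.arctan2(R[1,1],R[0,1])),'gap',o['finger_gap'],'F',o['ft_force']);return o
def wrist(name):
    o=arm.get_obs();p,d=arm.camera('wrist');cv2.imwrite(f'pics/{name}.png',p[:,:,::-1]);return p,d,(o['eef_pos'],o['tcp_rot'])
E
python3 - <<'E'
from h import *
st();p,d,pose=wrist('w1')
P=cloud('wrist',d,pose);c=P[:,:,:2]-[.6405,.206]
near=(np.hypot(c[:,:,0],c[:,:,1])<.045)&(P[:,:,2]>.009)&(P[:,:,2]<.02)&(d>0)
n,l,s,_=cv2.connectedComponentsWithStats(near.astype(np.uint8))
for k in range(1,n):
    if s[k,4]>60:
        q=P[l==k];print(s[k],cv2.minAreaRect(q[:,:2].astype(np.float32)),q.mean(0))
print(to([.6405,.206,.15]))
E
```

```text
t 2.2 p [0.5965 0.1177 0.1527] yang -46.629997695057284 gap 0.49979117649469273 F [-0.1356 -0.1752 -0.6412]
[230  56  17  60 927] ((0.6436184644699097, 0.2088657021522522), (0.04468720778822899, 0.012619237415492535), 43.61405944824219) [0.6439 0.2086 0.0133]
[ 0.0035 -0.0348 -0.0933]
```

View pics/w1.png

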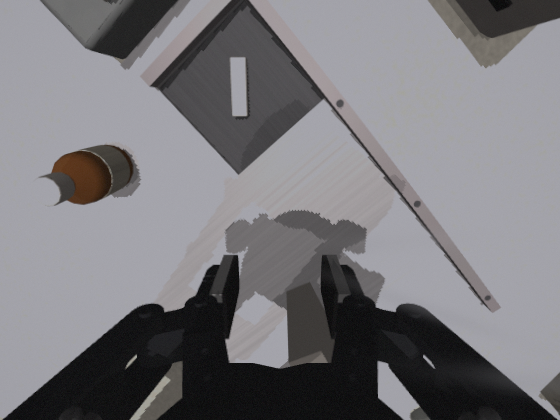

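Wrist view: the cuvette is at px (239,86) and measures 44.7 x 12.6 mm at (0.6436, 0.2089). The recess corner is at (238,172) and the bottle at (85,180). The jaw is already square to the cuvette, so I'll go and grasp it.

Request:
servo_tool:
  translation:
    - [0,-0.017,-0.047]
    - [0,-0.017,-0.048]
    - [0.02,0,0]
    - [0.03,0,0]
    - [0.03,0,0]
    - [0.02,0,0]
    - [0.02,0,0]
    - [0.009,0,0]
    - [0,0,0]
    - [0,0,0]
  turn: [0,0,0,0,0,0,0,0,0,0]
  fingers: [0.5,0.5,0.5,0.5,0.5,0.5,0.5,0.5,0.5,0.5]
  grip_force: 30

```text
clock: 3.25
eef_pos: [0.6429, 0.2053, 0.0268]
tcp_rot: [[0.002, 0.684, -0.729], [0.0, -0.729, -0.684], [-1.0, 0.001, -0.002]]
ft_force: [1.1, 0.1, 0.9]
finger_gap: 0.498
```

Request:
servo_tool:
  translation:
    - [0,0,0]
    - [0,0,0]
    - [0,0,0]
    - [0,0,0]
    - [0,0,0]
    - [0,0,0]
  turn: [0,0,0,0,0,0]
  fingers: [0,0,0,0,0,0]

```text
clock: 3.85
eef_pos: [0.6431, 0.2061, 0.027]
tcp_rot: [[0.002, 0.685, -0.728], [0.0, -0.728, -0.685], [-1.0, 0.001, -0.002]]
ft_force: [-0.8, 0.2, 5.9]
finger_gap: 0.132
```

Request:
servo_tool:
  translation:
    - [-0.03,0,0]
    - [-0.04,0,0]
    - [-0.04,0,0]
    - [-0.04,0,0]
    - [0,0,0]
  turn: [0,0,0,0,0]
  fingers: [0,0,0,0,0]

```text
clock: 4.35
eef_pos: [0.6446, 0.2066, 0.184]
tcp_rot: [[0.012, 0.685, -0.728], [0.003, -0.728, -0.685], [-1.0, 0.006, -0.011]]
ft_force: [0.3, -0.3, 1.0]
finger_gap: 0.128
```

Request:
servo_tool:
  translation:
    - [0,0.0225,0.038]
    - [0,0.0225,0.038]
    - [0,0.0225,0.038]
    - [0,0.0225,0.038]
    - [0,0.0225,0.038]
    - [0,0.0225,0.038]
    - [0,0.0225,0.038]
    - [0,0.0225,0.038]
    - [0,0.0225,0.038]
    - [0,0.0225,0.038]
    - [0,0.0225,0.038]
    - [0,0.0225,0.038]
  turn: [0,0,0,0,0,0,0,0,0,0,0,0]
  fingers: [0,0,0,0,0,0,0,0,0,0,0,0]

```text
clock: 5.55
eef_pos: [0.4943, -0.3047, 0.1747]
tcp_rot: [[-0.0, 0.685, -0.728], [0.0, -0.728, -0.685], [-1.0, -0.0, -0.0]]
ft_force: [0.7, 0.8, -0.4]
finger_gap: 0.129
```

Request:
servo_tool:
  translation:
    - [0,0.0225,0.038]
    - [0,0,0]
    - [0.04,0,0]
    - [0.04,0,0]
    - [0.04,0,0]
    - [0.02,0,0]
    - [0.01,0,0]
    - [0,0,0]
    - [0,0,0]
  turn: [0,0,0,0,0,0,0,0,0]
  fingers: [0,0,0,0,0,0,0,0,0]

```text
clock: 6.45
eef_pos: [0.4832, -0.3447, 0.0263]
tcp_rot: [[0.0, 0.686, -0.728], [0.0, -0.728, -0.686], [-1.0, -0.0, -0.0]]
ft_force: [-2.6, 2.8, 5.8]
finger_gap: 0.127
```

Request:
servo_tool:
  translation:
    - [0,0,0]
    - [0,0,0]
    - [0,0,0]
    - [-0.03,0,0]
    - [-0.04,0,0]
    - [-0.04,0,0]
    - [-0.04,0,0]
    - [0,0,0]
    - [0,0,0]
    - [0,0,0]
    - [0,0,0]
    - [0,0,0]
  turn: [0,0,0,0,1,1,1,1,1,1,1,1]
  fingers: [0.4,0.4,0.4,0.4,0.4,0.4,0.4,0.4,0.4,0.4,0.4,0.4]

```text
clock: 7.65
eef_pos: [0.4829, -0.3456, 0.175]
tcp_rot: [[-0.0, -0.36, -0.933], [0.0, -0.933, 0.36], [-1.0, -0.0, 0.0]]
ft_force: [-0.3, -0.5, -0.6]
finger_gap: 0.4
```

Request:
servo_tool:
  translation:
    - [0,-0.042,0.003]
    - [0,-0.042,0.003]
    - [0,-0.042,0.003]
    - [0,-0.042,0.003]
    - [0,-0.042,0.003]
    - [0,-0.042,0.003]
    - [0,-0.042,0.003]
    - [0,-0.042,0.003]
    - [0,0,0]
  turn: [0,0,0,0,0,0,0,0,0]
  fingers: [0.35,0.35,0.35,0.35,0.35,0.35,0.35,0.35,0.35]

```text
clock: 8.55
eef_pos: [0.5802, -0.0181, 0.1748]
tcp_rot: [[-0.0, -0.349, -0.937], [0.002, -0.937, 0.349], [-1.0, -0.002, 0.001]]
ft_force: [0.6, -0.6, 0.3]
finger_gap: 0.352
```

```bash
python3 - <<'E'
from h import *
st();p,d=arm.camera('top');P=cloud('top',d)
q=P[205:265,408:460].reshape(-1,3);m=(q[:,2]>.012)&(q[:,2]<.024);
c=cv2.resize(p[130:290,190:470],None,fx=2.8,fy=2.8,interpolation=cv2.INTER_CUBIC)
cv2.imwrite('pics/t2.png',c[:,:,::-1])
print('lid far start gap',to([.537,-.005,.099]))
E
```

```text
t 8.55 p [ 0.5802 -0.0181  0.1748] yang -110.42243997977167 gap 0.35181252366682686 F [ 0.5533 -0.6388  0.3098]
lid far start gap [0.0758 0.0005 0.0454]
```

View pics/t2.png

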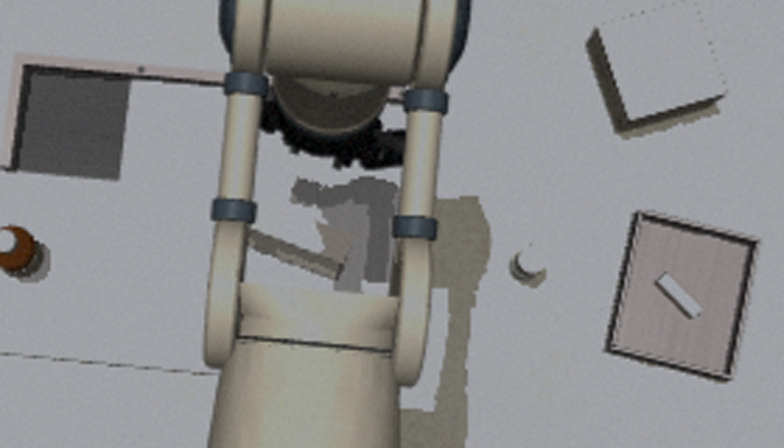

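The cuvette lies in the tray (px 678,295), the recess is empty and the lid is still standing. Next I lower behind its flat top and push slowly near the upper edge.

Request:
servo_tool:
  translation:
    - [0.03,0,0]
    - [0.03,0,0]
    - [0.015,0,0]
    - [0,0,0]
    - [0,0,0.015]
    - [0,0,0.01]
    - [0,0,0.008]
    - [0,0,0.008]
    - [0,0,0.008]
  turn: [0,0,0,0,0,0,0,0,0]
  fingers: [0.35,0.35,0.35,0.35,0.35,0.35,0.35,0.35,0.35]

```text
clock: 9.5
eef_pos: [0.5334, -0.0055, 0.101]
tcp_rot: [[0.001, -0.354, -0.935], [-0.0, -0.935, 0.354], [-1.0, -0.0, -0.001]]
ft_force: [-0.7, 0.6, 0.6]
finger_gap: 0.35
```

Request:
servo_tool:
  translation:
    - [0,0,0.006]
    - [0,0,0.006]
    - [0,0,0.006]
    - [0,0,0.006]
    - [0,0,0.006]
    - [0,0,0]
  turn: [0,0,0,0,0,0]
  fingers: [0.35,0.35,0.35,0.35,0.35,0.35]

```text
clock: 10.1
eef_pos: [0.5051, 0.0053, 0.1003]
tcp_rot: [[-0.0, -0.354, -0.935], [0.0, -0.935, 0.354], [-1.0, -0.0, 0.0]]
ft_force: [0.3, -0.1, 0.3]
finger_gap: 0.353
```

```bash
cat >> h.py <<'E'
def lid(cam='top',box=(150,260,190,330),lo=.022,hi=.05):
    p,d=arm.camera(cam);P=cloud(cam,d)[box[0]:box[1],box[2]:box[3]].reshape(-1,3)
    q=P[(P[:,2]>lo)&(P[:,2]<hi)];return p,P,q
E
python3 - <<'E'
from h import *
st();p,P,q=lid('scene',(170,300,200,340),.02,.12)
h,_=np.histogram(q[:,2],np.arange(.02,.13,.01));print(h)
q=q[(q[:,0]>.38)&(q[:,0]<.6)&(abs(q[:,1])<.1)];print(len(q),q.min(0),q.max(0))
E
```

```text
t 10.1 p [0.5051 0.0053 0.1003] yang -110.73348498270603 gap 0.3526339044681012 F [ 0.2633 -0.0807  0.287 ]
[645 885   0   0   0   0  26  46  56  47]
1188 [ 0.4161 -0.0365  0.02  ] [0.5282 0.0814 0.1198]
```

Request:
servo_tool:
  translation:
    - [-0.03,0,0]
    - [-0.04,0,0]
    - [-0.02,0,0]
    - [0,0,0]
  turn: [0,0,0,0]
  fingers: [0.35,0.35,0.35,0.35]

```text
clock: 10.55
eef_pos: [0.5074, 0.0049, 0.1945]
tcp_rot: [[0.007, -0.354, -0.935], [-0.0, -0.935, 0.354], [-1.0, -0.002, -0.007]]
ft_force: [0.5, -1.2, 0.0]
finger_gap: 0.348
```

```bash
python3 - <<'E'
from h import *
st();p,P,q=lid('scene',(150,300,190,340),.026,.045)
q=q[(q[:,0]>.38)&(q[:,0]<.6)&(abs(q[:,1])<.15)];print(len(q),q.mean(0),cv2.minAreaRect(q[:,:2].astype(np.float32)))
cv2.imwrite('pics/s3.png',cv2.resize(p[140:300,180:400],None,fx=3,fy=3)[:,:,::-1])
E
```

```text
t 10.55 p [0.5074 0.0049 0.1945] yang -110.7544445645619 gap 0.34790658995089874 F [ 0.4758 -1.1629  0.0296]
1100 [0.4732 0.0219 0.0328] ((0.46926411986351013, 0.02291824296116829), (0.09240948408842087, 0.09501706808805466), 68.45255279541016)
```

View pics/s3.png

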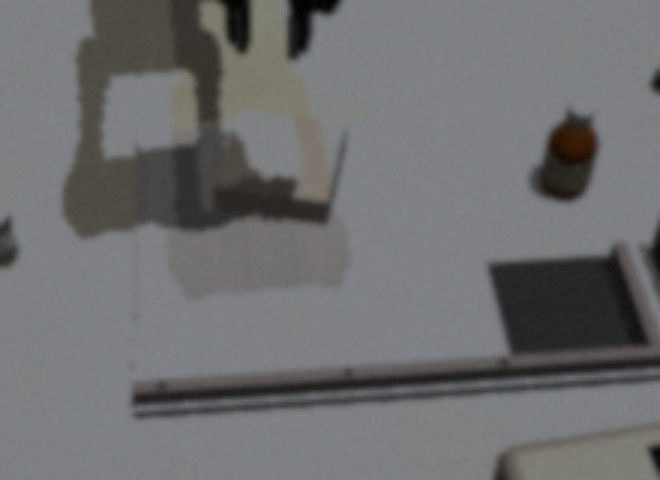

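The lid is flat, open rim down, at (0.469, 0.023) with top height 0.033 and a 16° skew to the jig. I'll go to its near side with spread fingers, then square and push it to the rail.

Request:
servo_tool:
  translation:
    - [0,0,0]
    - [0,0,0]
    - [0,-0.0045,0.043]
    - [0,-0.0045,0.043]
    - [0,-0.0045,0.043]
    - [0,0,0]
    - [0.04,0,0]
    - [0.04,0,0]
    - [0.04,0,0]
    - [0.03,0,0]
    - [0.014,0,0]
    - [0,0,0]
  turn: [-1,-0.95,0,0,0,0,0,0,0,0,0,0]
  fingers: [0.65,0.65,0.65,0.65,0.65,0.65,0.65,0.65,0.65,0.65,0.65,0.65]

```text
clock: 11.8
eef_pos: [0.3766, 0.03, 0.0233]
tcp_rot: [[-0.006, -0.09, -0.996], [0.0, -0.996, 0.09], [-1.0, 0.0, 0.006]]
ft_force: [0.2, -0.1, 0.3]
finger_gap: 0.649
```

```bash
python3 - <<'E'
from h import *
st();p,d,pose=wrist('w4')
E
```

```text
t 11.8 p [0.3766 0.03   0.0233] yang -95.15694034171705 gap 0.649269095035011 F [ 0.2244 -0.1334  0.3451]
```

View pics/w4.png

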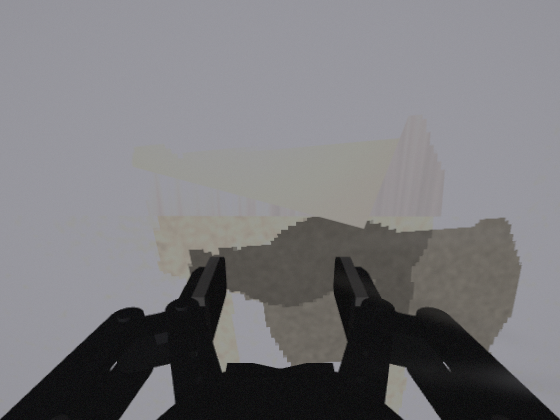

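Request:
servo_tool:
  translation:
    - [-0.007,0,0]
    - [0,0,-0.015]
    - [0,0,-0.015]
    - [0,0,-0.015]
    - [0,0,-0.015]
    - [0,0,-0.015]
    - [0,0,-0.015]
    - [0,0,-0.015]
    - [0,0,-0.015]
    - [0,0,-0.015]
    - [0,0,-0.015]
    - [0,0,0]
  turn: [0,0,0,0,0,0,0,0,0,0,0,0]
  fingers: [0.65,0.65,0.65,0.65,0.65,0.65,0.65,0.65,0.65,0.65,0.65,0.65]

```text
clock: 13.05
eef_pos: [0.5305, 0.0164, 0.036]
tcp_rot: [[0.004, -0.09, -0.996], [-0.0, -0.996, 0.09], [-1.0, -0.0, -0.004]]
ft_force: [0.2, -0.8, 0.0]
finger_gap: 0.654
```

```bash
cat >> h.py <<'E'
TH=-.0913;RJ=np.array([[np.cos(TH),-np.sin(TH)],[np.sin(TH),np.cos(TH)]]);TJ=np.array([.5769,.0898])
def jig(w): return (np.asarray(w)[...,:2]-TJ)@RJ
def lidfit(cam='scene',box=(0,420,0,560),lo=.028,hi=.045):
    p,P,q=lid(cam,box,lo,hi);j=jig(q);m=(j[:,0]>-.17)&(j[:,0]<.098)&(j[:,1]>-.19)&(j[:,1]<.16)
    j=j[m];h=q[m]
    k=np.hypot(*(j-np.median(j,0)).T)<.075
    print(k.sum(),'jig mean',j[k].mean(0),'z',np.median(h[k,2]),cv2.minAreaRect(j[k].astype(np.float32)),'tcp jig',jig(arm.get_obs()['eef_pos']));return p
E
python3 - <<'E'
from h import *
st();lidfit()
E
```

```text
t 13.05 p [0.5305 0.0164 0.036 ] yang -95.15989984870019 gap 0.6542667026530357 F [ 0.1535 -0.7612  0.0412]
1448 jig mean [ 0.0224 -0.0631] z 0.033340669308361603 ((0.009891245514154434, -0.063540019094944), (0.12005615234375, 0.09577883780002594), 3.205894947052002) tcp jig [-0.0406 -0.0773]
```

Request:
servo_tool:
  translation:
    - [0.004,0,-0.01]
    - [0,0,-0.01]
    - [0,0,-0.008]
    - [0,0,-0.004]
    - [0,0,0]
  turn: [0,0,0,0,0]
  fingers: [0.65,0.65,0.65,0.65,0.65]

```text
clock: 13.6
eef_pos: [0.5601, 0.0137, 0.0296]
tcp_rot: [[0.0, -0.09, -0.996], [-0.0, -0.996, 0.09], [-1.0, -0.0, -0.0]]
ft_force: [0.1, 0.1, 0.2]
finger_gap: 0.651
```

Request:
servo_tool:
  translation:
    - [0,0,-0.003]
    - [0,0,-0.002]
    - [0,0,0]
  turn: [0,0,0]
  fingers: [0.65,0.65,0.65]

```text
clock: 13.9
eef_pos: [0.5647, 0.0133, 0.0293]
tcp_rot: [[0.0, -0.09, -0.996], [0.0, -0.996, 0.09], [-1.0, -0.0, -0.0]]
ft_force: [-0.3, -0.3, 0.1]
finger_gap: 0.651
```

```bash
python3 - <<'E'
from h import *
st();lidfit()
E
```

```text
t 13.9 p [0.5647 0.0133 0.0293] yang -95.14865807577856 gap 0.6507581160369614 F [-0.3229 -0.3243  0.1239]
1492 jig mean [ 0.0519 -0.0634] z 0.03338675705016414 ((0.043403297662734985, -0.06576912850141525), (0.10964079946279526, 0.09898088872432709), 0.5731441974639893) tcp jig [-0.0052 -0.0773]
```

Request:
servo_tool:
  translation:
    - [0,0,-0.002]
    - [0,0,0]
    - [0,0,0.015]
    - [0,0,0.02]
    - [-0.04,0,0]
    - [-0.04,0,0]
    - [-0.03,0,0]
    - [0,0,0]
    - [0,0,0]
    - [0,0,0]
    - [0,0,0]
    - [0,0,0]
  turn: [0,0,0,0,-1,-1,-1,-1,-1,-1,-1,-1]
  fingers: [0.65,0.65,0.65,0.65,0.65,0.65,0.65,0.65,0.65,0.65,0.65,0.65]

```text
clock: 15.15
eef_pos: [0.5317, 0.0163, 0.1393]
tcp_rot: [[0.0, 0.859, -0.512], [0.0, -0.512, -0.859], [-1.0, 0.0, -0.0]]
ft_force: [0.1, -0.9, 0.2]
finger_gap: 0.652
```

Request:
servo_tool:
  translation:
    - [0,0,0]
    - [0,0,0]
    - [0,0,0]
    - [0,0,0]
    - [0,0.03,0.025]
    - [0,0.03,0.025]
    - [0,0.025,0.023]
    - [0,0,0]
    - [0,0,0]
  turn: [-1,-1,-1,-0.25,0,0,0,0,0]
  fingers: [0.3,0.3,0.3,0.3,0.3,0.3,0.3,0.3,0.3]

```text
clock: 16.05
eef_pos: [0.6097, -0.0644, 0.1386]
tcp_rot: [[-0.001, 0.996, -0.091], [0.001, -0.091, -0.996], [-1.0, -0.001, -0.0]]
ft_force: [0.0, 0.2, -0.5]
finger_gap: 0.301
```

```bash
python3 - <<'E'
from h import *
st();lidfit();lidfit('scene',(170,300,190,380))
p,d,pose=wrist('w5');P=cloud('wrist',d,pose);q=P[d>0];q=q[(q[:,2]>.028)&(q[:,2]<.04)];j=jig(q)
m=(j[:,0]>-.05)&(j[:,0]<.097)&(j[:,1]>-.13)&(j[:,1]<.05);j=j[m].astype(np.float32)
print(len(j),cv2.minAreaRect(j),j.mean(0))
E
```

```text
t 16.05 p [ 0.6097 -0.0644  0.1386] yang -5.21255388517224 gap 0.30142737439401934 F [ 0.0433  0.208  -0.5003]
1402 jig mean [ 0.0547 -0.063 ] z 0.03335129982476687 ((0.05243292823433876, -0.06272128969430923), (0.09097080677747726, 0.09213448315858841), 0.054136984050273895) tcp jig [ 0.0465 -0.15  ]
1396 jig mean [ 0.0546 -0.0632] z 0.03333690029202423 ((0.052543219178915024, -0.06277250498533249), (0.09094996750354767, 0.09207015484571457), 0.10078076273202896) tcp jig [ 0.0464 -0.1496]
17006 ((0.05259399488568306, -0.06425841152667999), (0.0888216495513916, 0.09247113019227982), 0.07877406477928162) [ 0.0527 -0.0617]
```

View pics/w5.png

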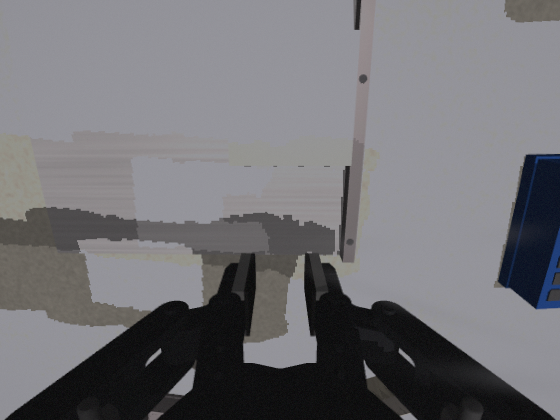

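The lid is square to the jig at jig (0.053, −0.063), against the rail (rail visible at px 350–370). I'll descend on its right and push left along the rail.

Request:
servo_tool:
  translation:
    - [0.04,0.006,0]
    - [0.04,0,0]
    - [0.02,0,0]
    - [0.008,0,0]
    - [0,0,0]
    - [0,0,-0.014]
    - [0,0,-0.014]
    - [0,0,-0.014]
    - [0,0,-0.014]
    - [0,0,-0.014]
    - [0,0,-0.014]
    - [0,0,0]
  turn: [0,0,0,0,0,0,0,0,0,0,0,0]
  fingers: [0.3,0.3,0.3,0.3,0.3,0.3,0.3,0.3,0.3,0.3,0.3,0.3]

```text
clock: 17.4
eef_pos: [0.6234, 0.0214, 0.0312]
tcp_rot: [[-0.0, 0.996, -0.087], [0.001, -0.087, -0.996], [-1.0, -0.0, -0.001]]
ft_force: [-0.6, -0.6, -0.8]
finger_gap: 0.3
```

```bash
python3 - <<'E'
from h import *
o=st();lidfit()
E
```

```text
t 17.4 p [0.6234 0.0214 0.0312] yang -5.014914204073548 gap 0.30028729475836846 F [-0.5904 -0.6099 -0.7837]
1294 jig mean [0.0563 0.0004] z 0.03340196254761542 ((0.051709312945604324, -0.011835996061563492), (0.11130520701408386, 0.09253456443548203), 89.98373413085938) tcp jig [ 0.0526 -0.065 ]
```

Request:
servo_tool:
  translation:
    - [0,0,-0.014]
    - [0,0,-0.014]
    - [0,0,-0.014]
    - [0,0,-0.014]
    - [0,0,-0.014]
    - [0,0,-0.014]
    - [0,0,-0.014]
    - [0,0,-0.012]
    - [0,0,0]
  turn: [0,0,0,0,0,0,0,0,0]
  fingers: [0.3,0.3,0.3,0.3,0.3,0.3,0.3,0.3,0.3]

```text
clock: 18.35
eef_pos: [0.6332, 0.1306, 0.0312]
tcp_rot: [[-0.0, 0.996, -0.088], [0.001, -0.088, -0.996], [-1.0, -0.0, -0.001]]
ft_force: [0.9, -0.2, 0.9]
finger_gap: 0.299
```

Request:
servo_tool:
  translation:
    - [0,0,-0.005]
    - [0,0,-0.005]
    - [0,0,-0.003]
    - [0,0,0]
  turn: [0,0,0,0]
  fingers: [0.3,0.3,0.3,0.3]

```text
clock: 18.75
eef_pos: [0.6344, 0.1417, 0.0313]
tcp_rot: [[-0.0, 0.996, -0.09], [0.0, -0.09, -0.996], [-1.0, -0.0, -0.0]]
ft_force: [-0.4, -0.1, -1.0]
finger_gap: 0.298
```

```bash
python3 - <<'E'
from h import *
st();p=lidfit(lo=.021,hi=.045)
cv2.imwrite('pics/s6.png',cv2.resize(p[170:300,280:460],None,fx=4,fy=4,interpolation=cv2.INTER_CUBIC)[:,:,::-1])
E
```

```text
t 18.75 p [0.6344 0.1417 0.0313] yang -5.147946190752441 gap 0.2979613583532841 F [-0.413  -0.0958 -1.0403]
1065 jig mean [0.0591 0.1191] z 0.030050504855921843 ((0.051583677530288696, 0.10403802990913391), (0.09291074424982071, 0.11138767004013062), 0.09712815284729004) tcp jig [0.0526 0.0568]
```

View pics/s6.png

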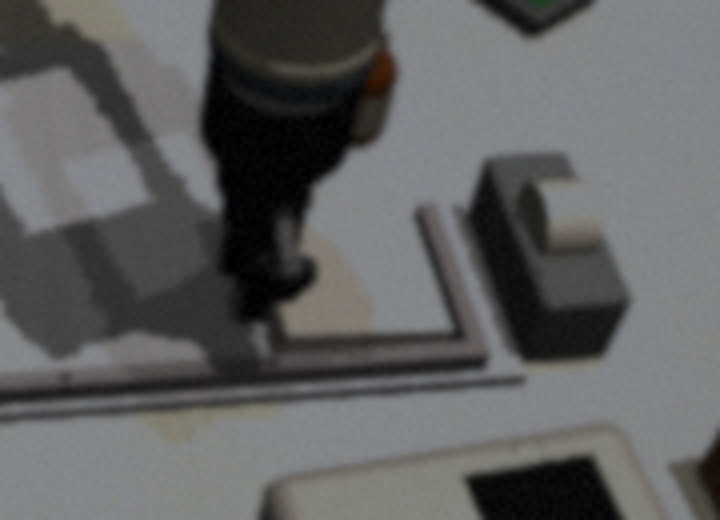

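Request:
servo_tool:
  translation:
    - [0,0,-0.003]
    - [0,0,-0.003]
    - [0,0,0]
    - [0,0,0]
  turn: [0,0,0,0]
  fingers: [0.3,0.3,0.3,0.3]

```text
clock: 19.2
eef_pos: [0.635, 0.1476, 0.0313]
tcp_rot: [[0.0, 0.996, -0.09], [0.0, -0.09, -0.996], [-1.0, 0.0, -0.0]]
ft_force: [1.3, -0.3, -0.1]
finger_gap: 0.301
```

```bash
cat >> h.py <<'E'
def plane(cam='scene'):
    p,d=arm.camera(cam);q=cloud(cam,d)[d>0];j=jig(q);m=(q[:,2]>.015)&(q[:,2]<.045)&(j[:,0]>.015)&(j[:,0]<.09)&(j[:,1]>.085)&(j[:,1]<.16)
    A=np.c_[j[m]-[.051,.119],np.ones(m.sum())];c=np.linalg.lstsq(A,q[m,2],rcond=None)[0];print(m.sum(),'slopes deg',np.degrees(c[:2]),'z',c[2]);return p
E
python3 - <<'E'
from h import *
st();plane();lidfit(lo=.021,hi=.045)
E
```

```text
t 19.2 p [0.635  0.1476 0.0313] yang -5.139207022571697 gap 0.3007108602098222 F [ 1.2742 -0.2605 -0.0825]
737 slopes deg [-0.044  -0.2885] z 0.027505567611415614
1024 jig mean [0.0596 0.1206] z 0.027467128069095806 ((0.051914941519498825, 0.10693778842687607), (0.0923730805516243, 0.10584390163421631), 0.29078665375709534) tcp jig [0.0525 0.0628]
```

The lid has dropped: its top is at 0.0275 (expected 0.028) and tilted under 0.3°. I'll withdraw and check.

Request:
servo_tool:
  translation:
    - [0,0,0.01]
    - [0,0,0.02]
    - [-0.04,0,0]
    - [-0.04,0,0]
    - [-0.03,0,0.03]
    - [-0.03,0,0.04]
    - [0,0,0.04]
    - [0,0,0.04]
    - [0,0,0.04]
    - [0,0,0.02]
    - [0,0,0]
    - [0,0,0]
  turn: [0,0,0,0,0,0,0,0,0,0,0,0]
  fingers: [0.3,0.3,0.3,0.3,0.3,0.3,0.3,0.3,0.3,0.3,0.3,0.3]

```text
clock: 20.5
eef_pos: [0.6131, -0.0921, 0.1713]
tcp_rot: [[-0.0, 0.996, -0.091], [0.0, -0.091, -0.996], [-1.0, -0.0, -0.0]]
ft_force: [-0.3, 0.1, -0.5]
finger_gap: 0.297
```

```bash
python3 - <<'E'
from h import *
st();plane('scene');plane('top')
p=lidfit('scene',lo=.022,hi=.045)
p,d=arm.camera('top');P=cloud('top',d)
q=P.reshape(-1,3);j=jig(q);m=(q[:,2]>.0245)&(q[:,2]<.032)&(abs(j[:,0]-.045)<.053)&(abs(j[:,1]-.11)<.056);print(m.sum(),cv2.minAreaRect(j[m].astype(np.float32)))
q=P[207:262,411:458].reshape(-1,3);q=q[(q[:,2]>.0115)&(q[:,2]<.0235)];print('tray pts',len(q),np.median(q,0))
for nm,(a0,a1,b0,b1),lo in[('vial',(212,236,368,390),.04),('bottle',(205,232,182,208),.03)]:
    q=P[a0:a1,b0:b1].reshape(-1,3);q=q[(q[:,2]>lo)&(q[:,2]<.2)];print(nm,len(q),np.median(q,0))
cv2.imwrite('pics/t7.png',cv2.resize(p[130:290,110:470],None,fx=2.2,fy=2.2,interpolation=cv2.INTER_CUBIC)[:,:,::-1])
E
```

```text
t 20.5 p [ 0.6131 -0.0921  0.1713] yang -5.226882979492179 gap 0.2972993000578761 F [-0.2995  0.0625 -0.5112]
889 slopes deg [0.1063 0.1353] z 0.027505653729417694
832 slopes deg [ 0.039 -0.059] z 0.027653019294009023
1231 jig mean [0.0541 0.1173] z 0.027465719166840506 ((0.05190028250217438, 0.11808669567108154), (0.09249209612607956, 0.08359815180301666), 0.23133377730846405) tcp jig [ 0.0528 -0.1762]
1094 ((0.050962746143341064, 0.11975719034671783), (0.09312344342470169, 0.09216932952404022), 0.17322300374507904)
tray pts 303 [ 0.4859 -0.3482  0.0176]
vial 63 [ 0.5067 -0.2082  0.0501]
bottle 247 [0.5097 0.242  0.0654]
```

View pics/t7.png

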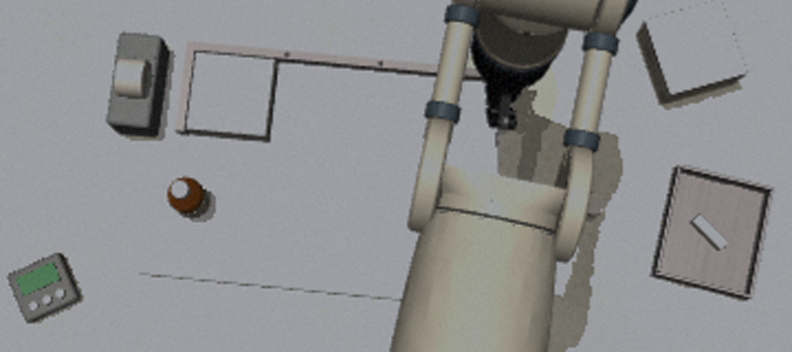

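The lid sits flat in the recess (px 230,95): centre at jig (0.051, 0.120), top at 0.0276, tilt 0.15° or less. The cuvette is in the tray (710,232), the bystanders are in place and the robot is clear, so I'm handing in.

```bash
python3 -c "
from rig import arm
print(arm.sign_off())"
```

```text
the job is handed in; nothing more can be done
None
```

The job is done and handed in after about 20.5 s of the 69 s allowed. The cuvette is in the steel tray and the lid is fully home in the recess; handing in gave no verdict.

- **Cuvette:** I picked it out of the recess and released it in the tray, where the last picture shows it lying on the floor inside the rim. I did not measure its height separately in that last check.
- **Lid:** I pushed it over near its upper edge, squared it and pushed it up to the rail with spread fingers. Sliding it left along the rail, it dropped into the recess. It was never gripped or lifted.
- **Last lid check:** From the top camera its centre is about (51, 120) mm in the jig frame, against a target of (51, 119). Its top is at 27.5 mm, where 28 mm means fully seated, and it tilts about 0.15° at most.
- **Bystanders:** Bottle and vial measured within about 2.5 mm of where they started. The closed box and timer looked untouched in the picture, but I did not measure them. The arm was well clear of everything at the end.

**Disagreements:**
- The task said the lid's rim faced left, but the images showed it facing the robot, so I tipped it that way.
- The scene camera's outline of the seated lid read short along the jig (84 mm instead of 92). Its centre and tilt still agreed with the top camera.

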